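Stack the washed dryer trays and set the timer

TASK

The two washed trays go back on the food dryer: lower the deep tray over the four posts until it lies fully down on the housing, then stack the shallow tray over the same posts until it lies fully down on the deep tray's end walls. Then set the timer dial to the two-dot mark so that they run dry, and let go. Leave the mug and the jar where they are.

Things in the scene. Friction and masses are not known exactly. Their poses are not given: they have to be found in the camera images.
- dryer: Counter-top food dryer, fixed: white housing 200 (x) x 150 (y) mm, flat top at z = 50 mm (seat of the deep tray). Origin: centre of its underside, on the work surface; x is the long way, towards the control head, z up. The control head, 75 (x) x 130 (y) mm, centred at x = +137.5 mm, rises to z = 100 mm and carries the timer dial on top.
- posts_mid (a point): Nominal middle of the four post tips: on the housing's axis, 126 mm above the dryer's origin, same axes; fixed to the housing. Upright steel posts, 11 mm in diameter (tip narrows to 8 mm over the last 3 mm), on the corners of a rectangle of 120 (x) x 84 (y) mm. They are one loose frame in the housing, so the real rectangle is off this point: see deck_mid.
- deck_mid (a point): Centre of the housing's flat top, 50 mm above the dryer's origin, same axes; fixed. From here the post frame is shifted, without turning, by up to 7 mm in x and up to 7 mm in y: different each time and not reported, so find it by sight or touch. The frame stays put unless pushed sideways with over about 12 N; its play ends 8.5 mm either way.
- deep_grip (a point): Deep tray: aluminium, 160 (x) x 120 (y) mm, about 0.35 kg, loose. Told by its 58 mm high walls across both short ends. Floor 6 mm thick. Square holes, 14 mm wide, on a rectangle of 120 (x) x 84 (y) mm. Bridge handle over its middle: bar 78 (x) x 10 (y) x 16 mm high; this point is the bar's centre, 40 mm above the tray's underside. A half turn makes no difference. Home: 90 mm above the dryer's origin.
- shallow_grip (a point): Shallow tray: outline, floor, holes, handle and weight as the deep tray, but its end walls are only 14 mm high. This point is the centre of its handle bar, 40 mm above its underside; x along the tray's long way. Home on the deep tray's end walls: this point 148 mm above the dryer's origin.
- dial_grip (a point): Centre of the timer dial's bar grip, on its upright axis: bar 49 mm long, 14 mm wide and 32 mm high, its top 7 mm above this point, on a round skirt 52 mm across. A white line on one half of the bar is the pointer. At dial value 0 the bar lies along the dryer's x and the pointer shows to the dryer's -x; this point turns with the dial.
- dial (a joint): Timer dial, rad, growing clockwise seen from above. Four sprung click positions 0.42 rad apart: off (0, a line), one dot (0.42), two dots (0.84), three dots (1.26), printed round it; the end stop is just past three dots. It starts at off or one dot. A click takes about 0.15 N m; when let go, it settles into the nearest position.
- mug: White mug, 80 mm across, 95 mm high; leave alone. Origin: centre of its underside.
- canister: Closed glass jar, 70 mm across, 110 mm high; leave alone. Origin: centre of its underside.
There are look-alikes about, which are no part of the job. Leave any purple look-alike of the part that bears deep_grip alone.

How it is judged:
On the way, in this order (a step that is already met when the one before it is completed fails the run):
1. the deep tray lies fully down on the housing, all four holes over the posts (x of deep_grip in the frame of dryer between -0.016 and 0.016 m and y of deep_grip in the frame of dryer between -0.016 and 0.016 m and z of deep_grip in the frame of dryer between 0.086 and 0.094 m and angle between deep_grip's own z axis and vertical below 0.05 rad and angle between the x axis of deep_grip and the x axis of dryer, either way round below 0.1 rad), for 0.2 s.
2. the shallow tray lies fully down on the deep tray's end walls, over the same posts (all of step 1 and x of shallow_grip in the frame of dryer between -0.016 and 0.016 m and y of shallow_grip in the frame of dryer between -0.016 and 0.016 m and z of shallow_grip in the frame of dryer between 0.144 and 0.152 m and angle between shallow_grip's own z axis and vertical below 0.05 rad and angle between the x axis of shallow_grip and the x axis of dryer, either way round below 0.1 rad), for 0.2 s.
3. the dial is at the two-dot mark (value of joint dial between 0.74 and 0.94 rad), for 0.2 s.
At the end, for the whole second after the job is handed in: Both trays lie level (within 0.05 rad) and square to the dryer (0.1 rad), within 16 mm of its centre in x and in y, the deep tray's point 90 mm and the shallow tray's point 148 mm above the dryer's origin (4 mm either way), and the dial is within 0.1 rad of the two-dot mark (0.84) (all of step 2 and all of step 3); the robot touches nothing.
It fails at once if the mug is moved by more than 30 mm (distance of mug from where it was at the start of the episode above 0.03 m).
It fails at once if the jar is moved by more than 30 mm (distance of canister from where it was at the start of the episode above 0.03 m).
It also fails if it takes over 72 s, if anything falls off the work surface, if the arm or the gripper's body presses on something with over 40 N, if the wrist force passes 120 N, or if a joint passes its speed limit or range.

ROBOT

A 6-joint arm with a two-finger parallel gripper is mounted at the origin on the work surface. World frame = base frame: x ahead of the robot, y to its left, z up, the work surface at z = 0. Lengths are in m, angles in rad, forces in N, time in s.
With the tool pointing down it reaches from about 0.375 to 0.75 m from the base axis. Payload 9 kg.
Tool frame: the origin (TCP) lies on the mounting face of the last link; the fingertips stand 173 mm ahead of it and the grasp point (between the pads) lies 155 mm ahead of it; z points along the fingers, y is the line along which they close (so a half turn about z gives the same grasp; the last joint's range is limited). The gripper opens to 85 mm and grips with 20 to 120 N. Pads are 22 mm wide; open, the fingers measure 114 mm over their backs; the gripper's body (76 mm by 85 mm) begins 54 mm behind the grasp point. The pads swing forward as they close: fully open they stand 13 mm farther back than shut.
Start: joints at [-1.455, 0.104, 0.097, 1.564, 0, 1.353], TCP at [0.197, -0.567, 0.405] pointing down, gripper open.
Joint ranges: [-2.99, 2.99], [-0.84, 1.86], [-1.1, 1.16], [-1.84, 2.11], [-1.51, 1.56], [-3.14, 3.14]. Speed limits (rad/s): [2.22, 2.22, 2.57, 3.14, 3.14, 3.14].

INTERFACE

Orientations are given as a unit quaternion [x, y, z, w].
In Python, from workcell import * gives the robot as it stands.
- The arm moves only by the shell command python3 -m pendant 'ROWS' [OPENING] [FORCE]. ROWS is JSON, a list of rows, each a list of 6 numbers: the shift along the tool's x, y, z in units of 25 mm (1.0 is 25 mm), then the turn, a rotation vector about the tool's x, y, z in units of 8 degrees (1.0 is 8 degrees). A call has 1 to 12 rows; each row shifts and turns the commanded pose from where the row before left it, along the tool's axes as they then stand; what a row does not reach is not made up. A row lasts 1/8 s, in which the tool goes at most 62.5 mm and 10.7 degrees, less where a joint would pass 70% of its speed; a pose out of reach is approached as far as the arm can. A call is refused whole if a number of a shift passes 1 or a number of a turn 1, either way. A call with a gripper value outside its range is refused whole. OPENING is the opening, from -1 (shut) to 1 (fully open), set as the call begins (- or left out, the last holds). The fingers move at their own pace and stop on an object; FORCE is the grip in N (left out, the last holds). Time passes only in rows, so rows that do not move let the fingers close. It gives the time, the measured TCP pose, the force, the opening and the grip force at its end, in the units of the state.
- get_state(): the state, without advancing time (a new reading comes with each control period).
- get_image(name): name is "side" or "top"; returns the picture (420x560x3 uint8, red, green, blue); there is no depth.
- camera_model(name): a dict with "vertical_fov" (degrees; the focal length in pixels is half the picture's height over the tangent of half this angle, whatever the lens; pixels are square), "cx", "cy" (the principal point, pixels), "dist" ([k1, k2, p1, p2, k3] as OpenCV has them; the pictures are not rectified), "eye" and "orientation" of the camera in the world. Camera axes: x right, y down, z forward; pixel columns grow to the right and rows downward; lengths in m; the calibration is good to about 2 mm. A picture is of the moment at which its call begins. camera_model takes no time and is no camera call.
- sign_off(): hands the job in; it is judged then, once.
The state is a dict: "time": time; "q": joint angles; "qvel": joint speeds; "tau": joint torques, N m; "ee_pos": TCP position; "eef_rot": TCP orientation; "contact_force": force on the tool from outside, world axes, zero at the start; "ft_torque": the same for the moment, N m; "width": finger opening in m; "grasp_force": force on a finger pad.
Only numpy, scipy, OpenCV 4.12 (cv2) and the standard library are available. Lean on these libraries where they do the work, as an engineer would, in place of code of your own. Each camera call takes 0.05 s, during which the arm holds its last target. There are 200 camera calls.

## Working session

There is one attempt and no reset: what is moved stays moved. The work goes in short steps, Python scripts to look and compute and a shell command to move; the robot and the scene stay as the last step left them, time stands still between calls to the robot, and variables do not carry over. Pictures are saved under pics/ and viewed, at most 13 in all, crops included, and the job is handed in when it is done.

```bash
ls; mkdir -p pics; python3 - <<'E'
from workcell import *
import cv2
for n in("side","top"):
    cv2.imwrite(f"pics/{n}0.png",get_image(n)[:,:,::-1]); print(n,camera_model(n))
s=get_state();print(s)
E
```

```text
pics
side {'vertical_fov': 54.940879064042015, 'cx': 281.99856827250403, 'cy': 203.85122525638212, 'dist': array([-0.00644246,  0.        ,  0.        ,  0.        ,  0.        ]), 'eye': array([0.16816196, 0.7038162 , 0.8370629 ]), 'orientation': array([-0.22068711,  0.86952696, -0.42993107,  0.10187902])}
top {'vertical_fov': 44.4236547171684, 'cx': 276.8220133481391, 'cy': 213.92427940744358, 'dist': array([-0.17539337,  0.        ,  0.        ,  0.        ,  0.        ]), 'eye': array([ 0.51913909, -0.12037349,  1.39460187]), 'orientation': array([-0.70264623,  0.71075838, -0.02271525,  0.0243891 ])}
{'time': 0.1, 'q': array([-1.45468090e+00,  1.04667198e-01,  9.65466488e-02,  1.56387254e+00,
       -2.58419917e-06,  1.35310087e+00]), 'qvel': array([ 0.00067891,  0.00010382,  0.00205356, -0.00050347,  0.00028058,
        0.00058043]), 'tau': array([ 5.57978099e-03, -5.58208716e+01,  5.04718673e+01,  1.29983900e-02,
       -3.36822468e-04,  3.68507912e-06]), 'ee_pos': array([ 0.19658862, -0.56678906,  0.40398356]), 'eef_rot': array([ 9.86103415e-01,  1.66131566e-01,  2.90883530e-05, -5.97676345e-04]), 'contact_force': array([-0.05416158, -0.06930725, -0.1726809 ]), 'ft_torque': array([-0.02168502,  0.01005559,  0.02703703]), 'grasp_force': 0.0, 'width': 0.08534942857055643}
```

View pics/top0.png

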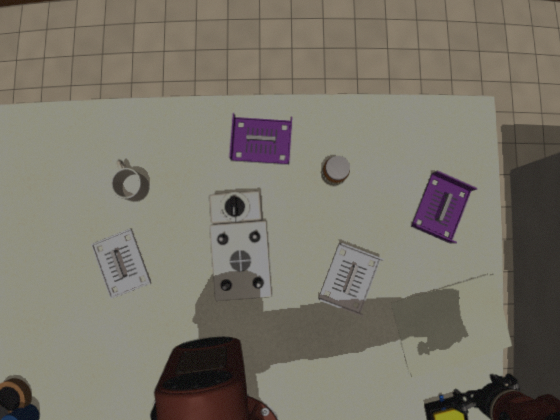

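View pics/side0.png

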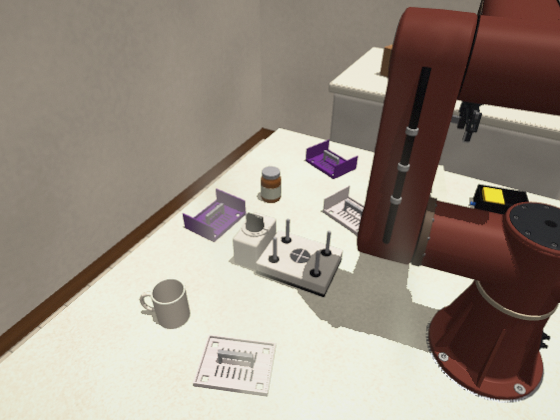

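The top view shows two grey trays at (121,263) and (349,276). There are two purple trays at (261,140) and (444,207), the dryer at (240,255) with its dial at (235,206), the mug at (127,183) and the jar at (337,168). In the side view, the grey tray at (350,212) has the high end walls, so it is the deep one. The grey tray at (235,365) has low walls, so it is the shallow one. I'll check this choice in a close crop.

```bash
cat > h.py <<'E'
import numpy as np,cv2
from workcell import *
from scipy.spatial.transform import Rotation as R
def cam(n):
    m=camera_model(n); f=210/np.tan(np.radians(m["vertical_fov"]/2))
    K=np.array([[f,0,m["cx"]],[0,f,m["cy"]],[0,0,1]]); return K,np.array(m["dist"]),np.array(m["eye"]),R.from_quat(m["orientation"]).as_matrix()
def plane(n,px,z):
    K,d,e,r=cam(n); u=cv2.undistortPoints(np.array(px,float).reshape(-1,1,2),K,d).reshape(-1,2)
    v=np.c_[u,np.ones(len(u))]@r.T; return e+v*((z-e[2])/v[:,2])[:,None]
def proj(n,P):
    K,d,e,r=cam(n); P=(np.array(P,float).reshape(-1,3)-e)@r
    return cv2.projectPoints(P,np.zeros(3),np.zeros(3),K,d)[0].reshape(-1,2)
def crop(n,x,y,w,h,k,name):
    i=get_image(n)[y:y+h,x:x+w,::-1]; cv2.imwrite("pics/"+name,cv2.resize(i,None,fx=k,fy=k,interpolation=cv2.INTER_CUBIC))
E
python3 - <<'E'
from h import *
a=get_image("top")[:,:,::-1];b=get_image("side")[:,:,::-1]
rs=lambda i,w,h:cv2.resize(i,(w,h),interpolation=cv2.INTER_CUBIC)
A=rs(a[185:305,200:280],400,600) #k5
B=np.vstack([rs(a[235:315,310:390],400,400)[:300*1+100],]) #k5
C=rs(a[225:305,85:155],350,400)
cv2.imwrite("pics/c1.png",np.hstack([A,np.vstack([B,np.zeros((200,400,3),np.uint8)])]))
S=rs(b[170:300,220:380],800,600); 
cv2.imwrite("pics/c2.png",rs(b[180:300,230:390],800,600))
for n,p in dict(deep=(349,276),shal=(121,263)).items(): print(n,plane("top",[p],.04))
for n,p in dict(deep=(349,212),shal=(236,357)).items(): print(n,plane("side",[p],.04))
print(plane("top",[(235,206),(127,183),(337,168)],.12), plane("top",[(212,222),(265,220),(271,298),(216,300)],.05))
E
```

```text
deep [[ 0.44350893 -0.30589134  0.04      ]]
shal [[0.48284722 0.30048023 0.04      ]]
deep [[ 0.44258136 -0.2807886   0.04      ]]
shal [[0.47851676 0.31333859 0.04      ]]
[[ 0.62518433 -0.01393326  0.12      ]
 [ 0.68722016  0.26130744  0.12      ]
 [ 0.71786938 -0.27004909  0.12      ]] [[ 0.58959416  0.05275092  0.05      ]
 [ 0.59329011 -0.08656194  0.05      ]
 [ 0.38961424 -0.10003955  0.05      ]
 [ 0.38543914  0.04369447  0.05      ]]
```

View pics/c1.png

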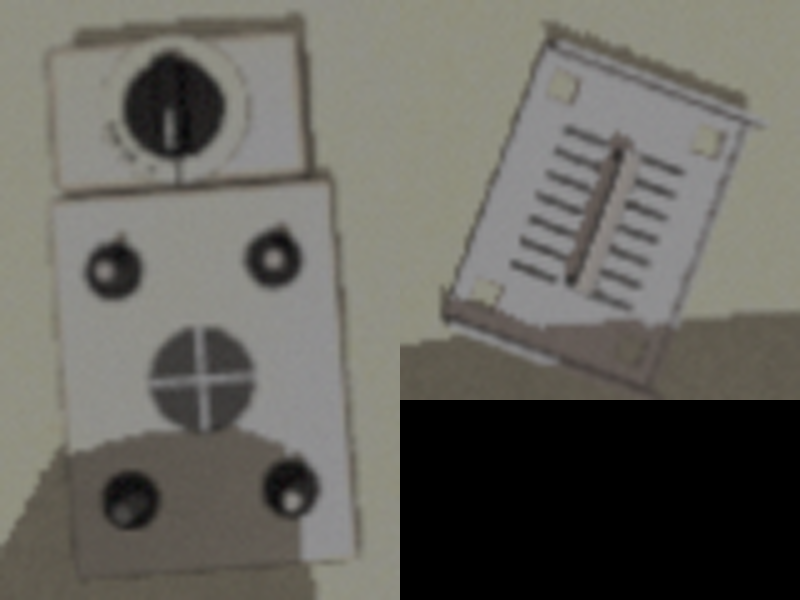

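View pics/c2.png

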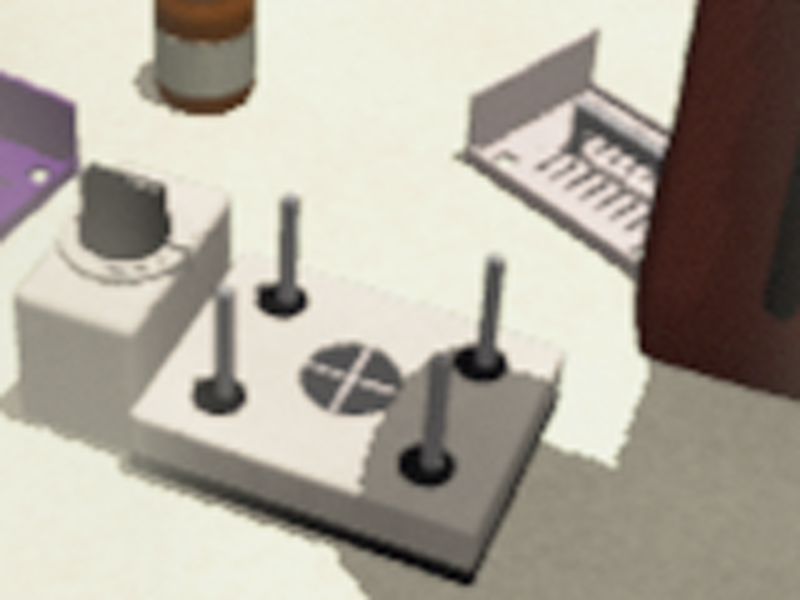

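The crop confirms the choice: the deep tray is the grey one at (349,278), and the dial pointer sits on the off line. Next I'll compute the deep tray's pose from its four holes, and the dryer's pose from the cross and the housing edges.

```bash
python3 - <<'E'
from h import *
c=lambda p,o:np.array(p,float)/5-.4+o
H=c([(163,87),(308,142),(88,293),(232,348)],(310,235)); W=plane("top",H,.006)
print("deep holes\n",W.round(4),W.mean(0), "len",np.linalg.norm(W[0]-W[2]),np.linalg.norm(W[0]-W[1]))
d=(W[0]+W[1]-W[2]-W[3]);print("yaw deg",np.degrees(np.arctan2(d[1],d[0])))
print("bar top",plane("top",c([(210,222)],(310,235)),.048))
X=plane("top",c([(202,380)],(200,185)),.05); print("deck_mid top",X)
print("deck_mid side",plane("side",c([(351,379)],(230,180)),.05))
L=plane("top",c([(55,198),(330,182),(358,556),(78,575)],(200,185)),.05);print("housing",L.round(4),L.mean(0))
dd=L[0]+L[1]-L[2]-L[3];print("yaw",np.degrees(np.arctan2(dd[1],dd[0])))
T=plane("side",c([(290,197),(226,290),(495,258),(438,358)],(230,180)),.126);print("tips side",T.round(4),T.mean(0))
T=plane("top",c([(275,258),(104,268),(290,498),(130,508)],(200,185)),.126);print("tips top",T.round(4),T.mean(0))
s=get_state();print(R.from_quat(s["eef_rot"]).as_matrix().round(3))
E
```

```text
deep holes
 [[ 0.5067 -0.2931  0.006 ]
 [ 0.4757 -0.3717  0.006 ]
 [ 0.3962 -0.2509  0.006 ]
 [ 0.3651 -0.3286  0.006 ]] [ 0.43591981 -0.31104641  0.006     ] len 0.11821335425346925 0.08447033407379857
yaw deg -21.11051386346347
bar top [[ 0.43598563 -0.3115351   0.048     ]]
deck_mid top [[ 0.48784777 -0.02016656  0.05      ]]
deck_mid side [[ 0.48984704 -0.02261171  0.05      ]]
housing [[ 0.5839  0.0565  0.05  ]
 [ 0.5906 -0.0881  0.05  ]
 [ 0.3953 -0.1006  0.05  ]
 [ 0.3865  0.0458  0.05  ]] [ 0.48908404 -0.0216194   0.05      ]
yaw 3.381981200158272
tips side [[ 0.5504 -0.063   0.126 ]
 [ 0.5446  0.0204  0.126 ]
 [ 0.4315 -0.0709  0.126 ]
 [ 0.427   0.0131  0.126 ]] [ 0.48840617 -0.025115    0.126     ]
tips top [[ 0.5494 -0.0624  0.126 ]
 [ 0.5453  0.0223  0.126 ]
 [ 0.4312 -0.0686  0.126 ]
 [ 0.4269  0.0103  0.126 ]] [ 0.48818234 -0.02461016  0.126     ]
[[ 0.945  0.328 -0.   ]
 [ 0.328 -0.945  0.001]
 [ 0.    -0.001 -1.   ]]
```

```bash
cat >> h.py <<'E'
def plan(x,y,z,yaw):
    "grasp point x,y,z and tool-x yaw (deg, mod 180): shift along current tool axes /25mm, turn about tool axes /8deg"
    s=get_state(); r=R.from_quat(s["eef_rot"]); p=np.array([x,y,z+.155])
    c=np.degrees(np.arctan2(*r.as_matrix()[1::-1,0])); yaw=c+(yaw-c+90)%180-90
    t=R.from_euler("z",yaw,degrees=True)*R.from_euler("x",180,degrees=True)
    print("t",round(s["time"],2),"grasp",(s["ee_pos"]+r.apply([0,0,.155])).round(4),"yaw",c.round(2),"F",s["contact_force"].round(1),"w",round(s["width"],4),"gf",round(s["grasp_force"],1))
    print(" shift",(r.inv().apply(p-s["ee_pos"])/.025).round(2),"turn",(np.degrees((r.inv()*t).as_rotvec())/8).round(2))
E
python3 -c "
from h import *
plan(.4359,-.3113,.15,-21.1)"
```

```text
t 0.2 grasp [ 0.1966 -0.5667  0.2492] yaw 19.13 F [ 0.2  0.  -0.3] w 0.0852 gf 0.0
 shift [12.39 -6.52  3.98] turn [-0.01  0.    5.03]
```

```bash
python3 -m pendant '[[1,-0.54,0,0,0,0],[1,-0.54,0,0,0,0],[1,-0.54,0,0,0,0],[1,-0.54,0,0,0,0],[1,-0.54,0,0,0,0],[1,-0.54,0,0,0,0],[1,-0.54,0,0,0,0],[1,-0.54,0,0,0,0],[1,-0.54,0,0,0,0],[1,-0.54,0,0,0,0],[1,-0.54,0,0,0,0],[1,-0.54,0,0,0,0]]'
python3 -m pendant '[[0.39,-0.04,0.6,0,0,1],[0,0,0.8,0,0,1],[0,0,0.8,0,0,1],[0,0,0.8,0,0,1],[0,0,0.8,0,0,1],[0,0,0.2,0,0,0],[0,0,0,0,0,0]]' 0.2
python3 - <<'E'
from h import *
plan(.4359,-.3113,.040,-21.1)
a=get_image("top")[:,:,::-1];b=get_image("side")[:,:,::-1]
rs=lambda i,w,h:cv2.resize(i,(w,h),interpolation=cv2.INTER_CUBIC)
cv2.imwrite("pics/c3.png",np.hstack([rs(a[225:305,85:155],350,400),rs(b[150:240,310:400],400,400)]))
E
```

```text
time: 1.7
ee_pos: [0.4275, -0.3148, 0.4046]
eef_rot: [0.986, 0.166, -0.0, -0.0]
contact_force: [0.4, -0.6, 0.2]
width: 0.0854
grasp_force: 0.0
time: 2.58
ee_pos: [0.4358, -0.3114, 0.3049]
eef_rot: [0.984, -0.18, -0.0, -0.0]
contact_force: [-0.3, -0.2, 0.4]
width: 0.0508
grasp_force: 0.0
t 2.58 grasp [ 0.4358 -0.3114  0.1499] yaw -20.7 F [-0.3 -0.2  0.4] w 0.0508 gf 0.0
 shift [ 0.   -0.    4.39] turn [-0.    0.    0.05]
```

View pics/c3.png

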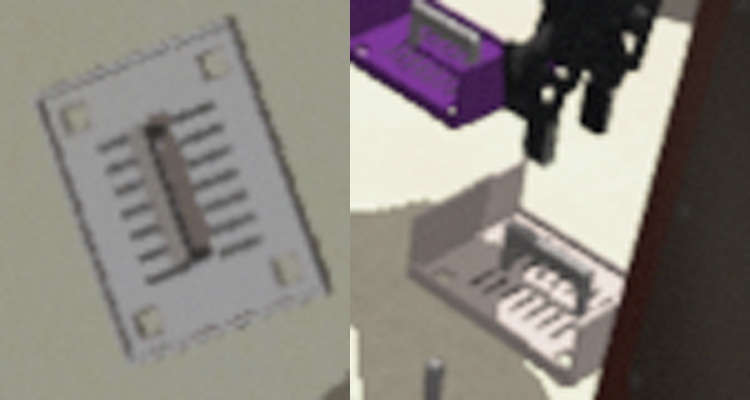

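The crop shows the shallow tray's holes at (216,66), (77,118), (287,269) and (149,321), and the open fingers above the deep tray's handle. I'll descend and grip, and the same script can compute the shallow tray's pose.

```bash
python3 -m pendant '[[0,0,0.9,0,0,0],[0,0,0.9,0,0,0],[0,0,0.9,0,0,0],[0,0,0.9,0,0,0],[0,0,0.79,0,0,0.05],[0,0,0,0,0,0]]'
python3 -m pendant '[[0,0,0,0,0,0],[0,0,0,0,0,0],[0,0,0,0,0,0],[0,0,0,0,0,0],[0,0,0,0,0,0]]' -1 60
python3 -m pendant '[[0,0,-0.5,0,0,0],[0,0,-1,0,0,0],[0,0,-1,0,0,0],[0,0,-1,0,0,0],[0,0,-1,0,0,0],[0,0,-1,0,0,0],[0,0,-1,0,0,0],[0,0,0,0,0,0]]'
python3 - <<'E'
from h import *
H=np.array([(216,66),(77,118),(287,269),(149,321)],float)/5-.4+(85,225); W=plane("top",H,.006)
print(W.round(4),W.mean(0),np.linalg.norm(W[0]-W[2]),np.linalg.norm(W[0]-W[1]))
d=W[0]+W[1]-W[2]-W[3];print(np.degrees(np.arctan2(d[1],d[0])))
plan(.4883,-.0249,.20,3.6)
E
```

```text
time: 3.42
ee_pos: [0.4356, -0.3111, 0.1943]
eef_rot: [0.983, -0.184, -0.001, -0.0]
contact_force: [-0.6, -0.2, -0.4]
width: 0.0518
grasp_force: 0.0
time: 4.05
ee_pos: [0.4363, -0.3119, 0.1963]
eef_rot: [0.983, -0.184, 0.001, 0.001]
contact_force: [-0.3, 1.9, 6.8]
width: 0.009
grasp_force: 59.6
time: 5.05
ee_pos: [0.4361, -0.3117, 0.3597]
eef_rot: [0.983, -0.185, 0.001, 0.001]
contact_force: [0.7, 0.0, -3.4]
width: 0.0093
grasp_force: 58.8
[[0.5509 0.2918 0.006 ]
 [0.5227 0.3712 0.006 ]
 [0.4399 0.252  0.006 ]
 [0.4112 0.3302 0.006 ]] [0.48116493 0.31129827 0.006     ] 0.1179642631905399 0.08426570216642736
19.95579009212824
t 5.05 grasp [ 0.4365 -0.3122  0.2047] yaw -21.27 F [ 0.7  0.  -3.4] w 0.0093 gf 58.8
 shift [ -2.22 -11.45   0.16] turn [ 0.02 -0.02 -3.11]
```

```bash
python3 -m pendant '[[-0.1,-0.5,0,0,0,0],[-0.2,-1,0,0,0,0],[-0.2,-1,0,0,0,0],[-0.2,-1,0,0,0,0],[-0.2,-1,0,0,0,0],[-0.2,-1,0,0,0,0],[-0.2,-1,0,0,0,0],[-0.2,-1,0,0,0,0],[-0.2,-1,0,0,0,0],[-0.2,-1,0,0,0,0],[-0.2,-1,0,0,0,0],[-0.12,-0.95,0,0,0,0]]'
python3 -m pendant '[[0,0,0,0,0,-0.8],[0,0,0.4,0,0,-0.8],[0,0,0.4,0,0,-0.8],[0,0,0.2,0,0,-0.71],[0,0,0,0,0,0],[0,0,0,0,0,0]]'
python3 - <<'E'
from h import *
plan(.4883,-.0249,.18,3.6)
a=get_image("top")[:,:,::-1];b=get_image("side")[:,:,::-1]
rs=lambda i,w,h:cv2.resize(i,(w,h),interpolation=cv2.INTER_CUBIC)
cv2.imwrite("pics/c4.png",np.hstack([rs(a[200:300,210:276],396,600),rs(b[170:290,250:330],400,600)]))
E
```

```text
time: 6.55
ee_pos: [0.4822, -0.0372, 0.3561]
eef_rot: [0.985, -0.175, -0.0, -0.006]
contact_force: [0.8, 0.3, -3.3]
width: 0.0091
grasp_force: 58.8
time: 7.3
ee_pos: [0.4826, -0.0388, 0.3324]
eef_rot: [0.999, 0.039, 0.002, -0.005]
contact_force: [-1.1, 0.6, -1.8]
width: 0.0089
grasp_force: 58.8
t 7.3 grasp [ 0.4831 -0.0372  0.1774] yaw 4.47 F [-1.1  0.6 -1.8] w 0.0089 gf 58.8
 shift [ 0.27 -0.54 -0.1 ] turn [-0.07 -0.03  0.11]
```

View pics/c4.png

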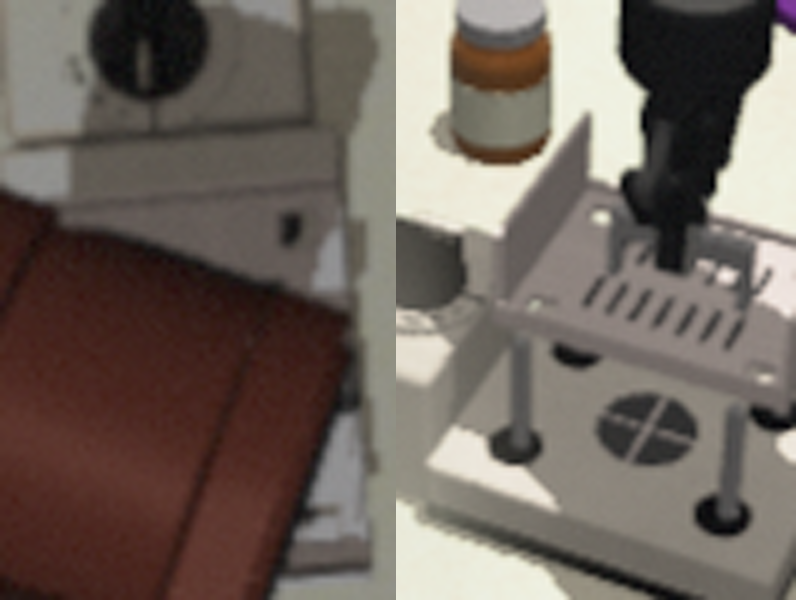

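The side crop shows the tray held level above the posts, with holes at (602,215), (540,303) and (765,372). I'll check the tray's position in the hand from these holes.

```bash
python3 - <<'E'
from h import *
H=np.array([(206,215),(144,303),(369,372)],float)/5-.4+(250,170); W=plane("side",H,.1774-.034)
print(W.round(4),np.linalg.norm(W[0]-W[1]),np.linalg.norm(W[1]-W[2]))
print("centre",(W[0]+W[2])/2); d=W[1]-W[2];print(np.degrees(np.arctan2(d[1],d[0])))
E
python3 -m pendant '[[0.27,-0.54,0,-0.07,-0.03,0.11],[0,0,0,0,0,0],[0,0,0,0,0,0]]'
python3 -c "
from h import *
plan(.4883,-.0249,.16,3.6)"
```

```text
[[ 0.5461 -0.0729  0.1434]
 [ 0.541   0.0077  0.1434]
 [ 0.4176 -0.0009  0.1434]] 0.08070957447008056 0.12365903691345906
centre [ 0.48185183 -0.03690457  0.1434    ]
3.9940261139619397
time: 7.78
ee_pos: [0.4883, -0.0249, 0.3327]
eef_rot: [0.999, 0.033, 0.0, -0.0]
contact_force: [-0.6, -0.2, -2.9]
width: 0.0089
grasp_force: 58.9
t 7.78 grasp [ 0.4884 -0.0249  0.1777] yaw 3.75 F [-0.6 -0.2 -2.9] w 0.0089 gf 58.9
 shift [-0.    0.    0.71] turn [-0.   -0.    0.02]
```

```bash
python3 -m pendant '[[0,0,0.2,0,0,0],[0,0,0.2,0,0,0],[0,0,0.1,0,0,0],[0,0,0.1,0,0,0],[0,0,0.1,0,0,0],[0,0,0,0,0,0]]'
python3 -c "
from h import *
plan(.4883,-.0249,.16,3.6);print(get_state()['ft_torque'])"
```

```text
time: 8.52
ee_pos: [0.4883, -0.0247, 0.3149]
eef_rot: [0.999, 0.033, -0.0, -0.0]
contact_force: [0.0, -0.2, -3.0]
width: 0.0088
grasp_force: 58.9
t 8.53 grasp [ 0.4883 -0.0247  0.1599] yaw 3.74 F [ 0.  -0.2 -3. ] w 0.0088 gf 58.9
 shift [-0.    0.01 -0.  ] turn [-0.    0.    0.02]
[ 0.02725179  0.01910244 -0.00218264]
```

The tray has gone over the tips with no side force, so I'll lower it down the posts.

```bash
python3 -m pendant '[[0,0,0.2,0,0,0],[0,0,0.3,0,0,0],[0,0,0.3,0,0,0],[0,0,0.3,0,0,0],[0,0,0.3,0,0,0],[0,0,0,0,0,0]]'
python3 -c "
from h import *
plan(.4883,-.0249,.09,3.6);print(get_state()['ft_torque'])"
```

```text
time: 9.28
ee_pos: [0.4881, -0.0246, 0.2793]
eef_rot: [0.999, 0.033, -0.0, -0.0]
contact_force: [-0.3, -0.3, -2.0]
width: 0.009
grasp_force: 58.9
t 9.28 grasp [ 0.4879 -0.0246  0.1243] yaw 3.74 F [-0.3 -0.3 -2. ] w 0.009 gf 58.9
 shift [0.01 0.01 1.37] turn [-0.    0.01  0.02]
[0.01476428 0.04761939 0.0533661 ]
```

```bash
python3 -m pendant '[[0,0,0.3,0,0,0],[0,0,0.3,0,0,0],[0,0,0.3,0,0,0],[0,0,0.2,0,0,0],[0,0,0.15,0,0,0],[0,0,0.06,0,0,0],[0,0,0,0,0,0]]'
python3 -c "
from h import *
plan(.4883,-.0249,.09,3.6);print(get_state()['ft_torque'])"
```

```text
time: 10.15
ee_pos: [0.4884, -0.0247, 0.2474]
eef_rot: [0.999, 0.033, 0.0, -0.0]
contact_force: [-0.5, -0.4, -2.9]
width: 0.0086
grasp_force: 58.9
t 10.15 grasp [ 0.4884 -0.0247  0.0924] yaw 3.74 F [-0.5 -0.4 -2.9] w 0.0086 gf 58.9
 shift [-0.    0.01  0.1 ] turn [-0.   -0.    0.02]
[ 0.02182644 -0.06983344 -0.03168047]
```

```bash
python3 -m pendant '[[0,0,0.06,0,0,0],[0,0,0.04,0,0,0],[0,0,0,0,0,0]]'
python3 -m pendant '[[0,0,0,0,0,0],[0,0,0,0,0,0],[0,0,0,0,0,0],[0,0,-0.4,0,0,0],[0,0,-1,0,0,0],[0,0,-1,0,0,0],[0,0,-1,0,0,0],[0,0,0,0,0,0]]' 0.2
python3 - <<'E'
from h import *
plan(.4812,.3113,.12,20)
b=get_image("side")[:,:,::-1]
cv2.imwrite("pics/c5.png",cv2.resize(b[180:300,230:350],(600,600),interpolation=cv2.INTER_CUBIC))
E
```

```text
time: 10.52
ee_pos: [0.4885, -0.0247, 0.2463]
eef_rot: [0.999, 0.033, 0.0, 0.0]
contact_force: [-6.0, 1.3, 9.0]
width: 0.0087
grasp_force: 60.6
time: 11.52
ee_pos: [0.489, -0.0249, 0.3323]
eef_rot: [0.999, 0.033, 0.002, 0.001]
contact_force: [-0.4, 0.5, 0.4]
width: 0.0512
grasp_force: 0.0
t 11.53 grasp [ 0.4896 -0.0251  0.1773] yaw 3.74 F [-0.4  0.5  0.4] w 0.0512 gf 0.0
 shift [  0.56 -13.44   2.28] turn [ 0.01 -0.03 -2.03]
```

View pics/c5.png

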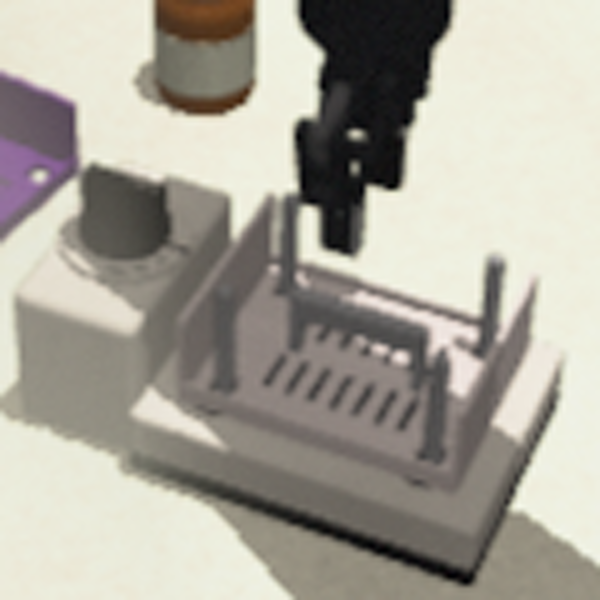

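The deep tray is seated, and the tips at (290,197), (226,290), (495,258) and (440,352) have not moved. Next is the shallow tray.

```bash
python3 -m pendant '[[0.05,-0.6,0,0,0,0],[0.05,-1,0,0,0,0],[0.05,-1,0,0,0,0],[0.05,-1,0,0,0,0],[0.05,-1,0,0,0,0],[0.05,-1,0,0,0,0],[0.05,-1,0,0,0,0],[0.05,-1,0,0,0,0],[0.05,-1,0,0,0,0],[0.05,-1,0,0,0,0],[0.03,-1,0,0,0,0],[0.03,-1,0,0,0,0]]'
python3 -m pendant '[[0,-1,0,0,0,0],[0,-0.84,0,0,0,0],[0,0,0.2,0,0,-0.7],[0,0,0.4,0,0,-0.7],[0,0,0.4,0,0,-0.63],[0,0,0,0,0,0],[0,0,0,0,0,0]]'
python3 -c "
from h import *
plan(.4812,.3113,.04,20)"
```

```text
time: 13.08
ee_pos: [0.4874, 0.2056, 0.3314]
eef_rot: [0.997, 0.071, -0.002, -0.022]
contact_force: [-0.4, -0.2, 0.4]
width: 0.0512
grasp_force: 0.0
time: 13.95
ee_pos: [0.4849, 0.2264, 0.309]
eef_rot: [0.974, 0.226, 0.002, -0.031]
contact_force: [0.1, -0.2, -0.6]
width: 0.0514
grasp_force: 0.0
t 13.95 grasp [0.4832 0.2357 0.1543] yaw 26.12 F [ 0.1 -0.2 -0.6] w 0.0514 gf 0.0
 shift [ 1.29 -2.84  4.76] turn [-0.43 -0.1   0.77]
```

```bash
python3 -m pendant '[[0.26,-0.57,0.2,0,0,0],[0.26,-0.57,0.2,0,0,0],[0.26,-0.57,0.2,0,0,0],[0.26,-0.57,0.2,0,0,0],[0.26,-0.57,0.2,0,0,0],[0,0,0,-0.21,-0.05,0.4],[0,0,0,-0.21,-0.05,0.4],[0,0,0,0,0,0]]'
python3 -c "
from h import *
plan(.4812,.3113,.04,20)"
```

```text
time: 14.95
ee_pos: [0.4821, 0.3066, 0.288]
eef_rot: [0.985, 0.173, -0.0, -0.001]
contact_force: [-0.6, 0.5, -0.1]
width: 0.0514
grasp_force: 0.0
t 14.95 grasp [0.4819 0.3067 0.133 ] yaw 19.9 F [-0.6  0.5 -0.1] w 0.0514 gf 0.0
 shift [ 0.03 -0.18  3.72] turn [-0.01  0.   -0.01]
```

```bash
python3 -m pendant '[[0.03,-0.18,0.6,0,0,0],[0,0,0.7,0,0,0],[0,0,0.7,0,0,0],[0,0,0.7,0,0,0],[0,0,0.7,0,0,0],[0,0,0.32,0,0,0],[0,0,0,0,0,0]]'
python3 -c "
from h import *
plan(.4812,.3113,.04,20)"
python3 -m pendant '[[0,0,0,0,0,0],[0,0,0,0,0,0],[0,0,0,0,0,0],[0,0,0,0,0,0],[0,0,0,0,0,0]]' -1 60
python3 -m pendant '[[0,0,-0.5,0,0,0],[0,0,-0.8,0,0,0],[0,0,-0.8,0,0,0],[0,0,-0.8,0,0,0],[0,0,-0.8,0,0,0],[0,0,-0.8,0,0,0],[0,0,-0.8,0,0,0],[0,0,-0.8,0,0,0],[0,0,-0.8,0,0,0],[0,0,-0.4,0,0,0],[0,0,0,0,0,0]]'
python3 -c "
from h import *
plan(.4883,-.0249,.23,3.6)"
```

```text
time: 15.82
ee_pos: [0.4811, 0.3103, 0.1947]
eef_rot: [0.985, 0.172, -0.001, -0.0]
contact_force: [-0.0, 0.3, -0.0]
width: 0.0517
grasp_force: 0.0
t 15.82 grasp [0.4808 0.3104 0.0397] yaw 19.84 F [-0.   0.3 -0. ] w 0.0517 gf 0.0
 shift [ 0.02 -0.03 -0.01] turn [-0.01  0.01 -0.02]
time: 16.45
ee_pos: [0.4817, 0.3106, 0.1962]
eef_rot: [0.985, 0.172, 0.0, -0.001]
contact_force: [-0.5, 0.9, 6.2]
width: 0.0088
grasp_force: 59.7
time: 17.82
ee_pos: [0.4817, 0.3104, 0.3785]
eef_rot: [0.985, 0.172, 0.0, -0.001]
contact_force: [-0.4, 0.2, -3.6]
width: 0.0089
grasp_force: 58.6
t 17.82 grasp [0.4817 0.3106 0.2235] yaw 19.85 F [-0.4  0.2 -3.6] w 0.0089 gf 58.6
 shift [-4.3  12.7  -0.28] turn [-0.01 -0.    2.03]
```

```bash
python3 -m pendant '[[-0.2,0.6,0,0,0,0],[-0.2,0.6,0,0,0,0],[-0.2,0.6,0,0,0,0],[-0.2,0.6,0,0,0,0],[-0.2,0.6,0,0,0,0],[-0.2,0.6,0,0,0,0],[-0.2,0.6,0,0,0,0],[-0.2,0.6,0,0,0,0],[-0.2,0.6,0,0,0,0],[-0.2,0.6,0,0,0,0],[-0.2,0.6,0,0,0,0],[-0.2,0.6,0,0,0,0]]'
python3 -c "
from h import *
plan(.4883,-.0249,.23,3.6)"
```

```text
time: 19.32
ee_pos: [0.4861, 0.1196, 0.3777]
eef_rot: [0.985, 0.172, -0.0, -0.0]
contact_force: [0.7, 1.7, -3.6]
width: 0.0088
grasp_force: 58.6
t 19.32 grasp [0.486  0.1197 0.2227] yaw 19.85 F [ 0.7  1.7 -3.6] w 0.0088 gf 58.6
 shift [-1.88  5.47 -0.3 ] turn [-0.01  0.    2.03]
```

```bash
python3 -m pendant '[[-0.2,0.6,0,0,0,0],[-0.2,0.6,0,0,0,0],[-0.2,0.6,0,0,0,0],[-0.2,0.6,0,0,0,0],[-0.2,0.6,0,0,0,0],[-0.2,0.6,0,0,0,0],[-0.2,0.6,0,0,0,0],[-0.2,0.6,0,0,0,0],[-0.28,0.67,0,0,0,0],[0,0,0,0,0,0.7],[0,0,0,0,0,0.7],[0,0,0,0,0,0.63]]'
python3 -m pendant '[[0,0,0,0,0,0],[0,0,0,0,0,0]]'
python3 - <<'E'
from h import *
plan(.4883,-.0249,.18,3.6)
b=get_image("side")[:,:,::-1]
cv2.imwrite("pics/c6.png",cv2.resize(b[150:270,230:350],(600,600),interpolation=cv2.INTER_CUBIC))
E
```

```text
time: 20.82
ee_pos: [0.4883, -0.0247, 0.3775]
eef_rot: [1.0, 0.03, -0.0, -0.0]
contact_force: [1.2, 0.9, -3.7]
width: 0.0085
grasp_force: 58.8
time: 21.08
ee_pos: [0.4883, -0.0243, 0.3775]
eef_rot: [0.999, 0.032, -0.0, -0.0]
contact_force: [-0.7, -0.2, -2.9]
width: 0.009
grasp_force: 58.7
t 21.07 grasp [ 0.4882 -0.0241  0.2225] yaw 3.71 F [-0.7 -0.2 -2.9] w 0.009 gf 58.7
 shift [-0.    0.03  1.7 ] turn [-0.01  0.01  0.01]
```

View pics/c6.png

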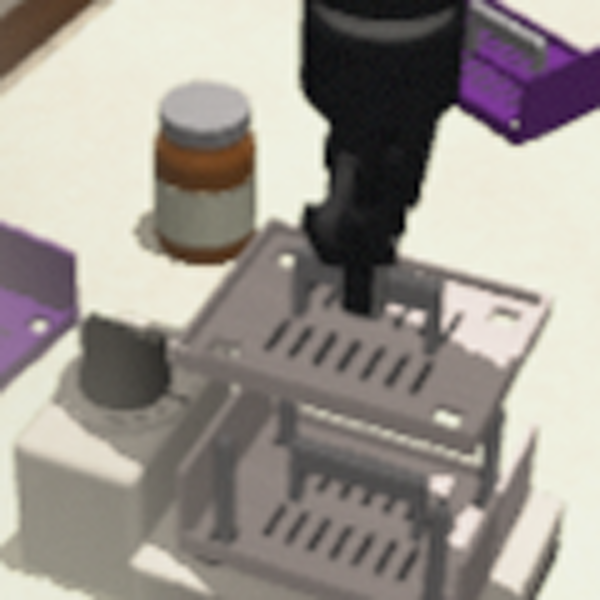

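The shallow tray is held level over the posts, with holes at (287,259), (505,315), (448,416) and (226,348). I'll check its offset in the hand and lower it to the tips.

```bash
python3 - <<'E'
from h import *
H=np.array([(287,259),(505,315),(448,416),(226,348)],float)/5-.4+(230,150); W=plane("side",H,.1875)
print(W.round(4),W.mean(0));d=W[0]+W[3]-W[1]-W[2];print(np.degrees(np.arctan2(d[1],d[0])))
E
python3 -m pendant '[[0,0.02,0.4,0,0,0],[0,0,0.5,0,0,0],[0,0,0.5,0,0,0],[0,0,0.4,0,0,0],[0,0,0.2,0,0,0],[0,0,0,0,0,0]]'
python3 -c "
from h import *
plan(.4883,-.0249,.16,3.6)"
```

```text
[[ 0.5526 -0.0609  0.1875]
 [ 0.4325 -0.0732  0.1875]
 [ 0.4264  0.0125  0.1875]
 [ 0.5452  0.0196  0.1875]] [ 0.48915885 -0.02549187  0.1875    ]
4.628627947932374
time: 21.88
ee_pos: [0.4882, -0.0244, 0.3272]
eef_rot: [1.0, 0.031, -0.001, -0.001]
contact_force: [-0.7, -0.6, -2.8]
width: 0.0089
grasp_force: 58.7
t 21.88 grasp [ 0.488  -0.0242  0.1722] yaw 3.61 F [-0.7 -0.6 -2.8] w 0.0089 gf 58.7
 shift [0.   0.02 0.49] turn [-0.01  0.01  0.  ]
```

```bash
python3 -m pendant '[[0,0,0.15,0,0,0],[0,0,0.15,0,0,0],[0,0,0.15,0,0,0],[0,0,0.1,0,0,0],[0,0,0,0,0,0]]'
python3 -c "
from h import *
plan(.4883,-.0249,.15,3.6)"
```

```text
time: 22.5
ee_pos: [0.4882, -0.0244, 0.3135]
eef_rot: [1.0, 0.031, -0.001, -0.001]
contact_force: [0.3, -0.6, -2.5]
width: 0.0089
grasp_force: 58.7
t 22.5 grasp [ 0.4881 -0.0242  0.1585] yaw 3.61 F [ 0.3 -0.6 -2.5] w 0.0089 gf 58.7
 shift [0.   0.02 0.34] turn [-0.01  0.01  0.  ]
```

```bash
python3 -m pendant '[[0,0,0.15,0,0,0],[0,0,0.1,0,0,0],[0,0,0.08,0,0,0],[0,0,0.06,0,0,0],[0,0,0,0,0,0]]'
python3 -c "
from h import *
plan(.4883,-.0249,.148,3.6)"
```

```text
time: 23.12
ee_pos: [0.4883, -0.0244, 0.3042]
eef_rot: [1.0, 0.031, -0.0, -0.0]
contact_force: [-1.3, -0.3, -1.2]
width: 0.0085
grasp_force: 59.0
t 23.12 grasp [ 0.4882 -0.0243  0.1492] yaw 3.61 F [-1.3 -0.3 -1.2] w 0.0085 gf 59.0
 shift [-0.    0.02  0.05] turn [-0.01  0.    0.  ]
```

```bash
python3 -m pendant '[[0,0,0.06,0,0,0],[0,0,0.04,0,0,0],[0,0,0,0,0,0]]'
python3 -m pendant '[[0,0,0,0,0,0],[0,0,0,0,0,0],[0,0,0,0,0,0],[0,0,-0.4,0,0,0],[0,0,-0.7,0,0,0],[0,0,-0.7,0,0,0],[0,0,-0.7,0,0,0],[0,0,-0.4,0,0,0],[0,0,0,0,0,0]]' 0.2
python3 - <<'E'
from h import *
plan(.626,-.0133,.20,3.5);print(get_state()["q"].round(2))
b=get_image("side")[:,:,::-1];a=get_image("top")[:,:,::-1]
rs=lambda i,w,h:cv2.resize(i,(w,h),interpolation=cv2.INTER_CUBIC)
cv2.imwrite("pics/c7.png",np.hstack([rs(b[180:280,230:350],600,500)[:400],rs(a[185:225,210:230+0],200,400)[:,:0],rs(a[190:230,210:260-30+0],200,400)[:,:0]]))
E
```

```text
time: 23.5
ee_pos: [0.4882, -0.0243, 0.3041]
eef_rot: [1.0, 0.032, 0.0, -0.0]
contact_force: [-11.2, 3.5, 20.4]
width: 0.009
grasp_force: 62.1
time: 24.62
ee_pos: [0.4886, -0.0245, 0.3749]
eef_rot: [1.0, 0.031, 0.0, -0.0]
contact_force: [0.2, 0.4, -0.5]
width: 0.0511
grasp_force: 0.0
t 24.62 grasp [ 0.4887 -0.0245  0.2199] yaw 3.6 F [ 0.2  0.4 -0.5] w 0.0511 gf 0.0
 shift [ 5.51 -0.1   0.8 ] turn [-0.   -0.    0.01]
[-0.32 -0.24 -0.29  1.52  0.    2.76]
```

View pics/c7.png

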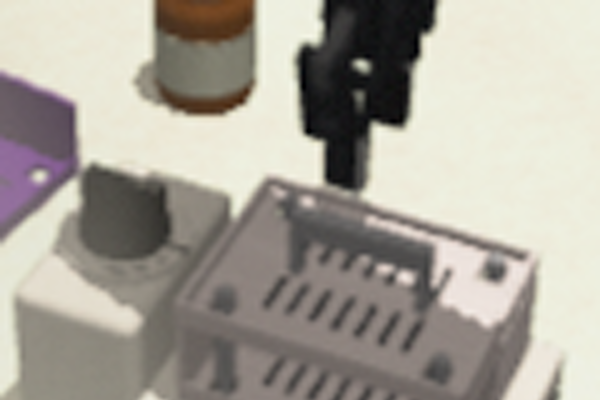

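The shallow tray is seated with all four posts through it. Joint 6 is near its upper limit, so I'll take a half turn before gripping the dial.

```bash
python3 -m pendant '[[0.6,0,0,0,0,0],[0.6,0,0,0,0,0],[0.6,0,0,0,0,0],[0.6,0,0,0,0,0],[0.6,0,0,0,0,0],[0.6,0,0,0,0,0],[0.6,0,0,0,0,0],[0.6,0,0,0,0,0],[0.6,-0.1,0,0,0,0],[0.11,0,0,0,0,-0.5],[0,0,0,0,0,-1],[0,0,0,0,0,-1]]'
python3 -m pendant '[[0,0,0,0,0,-1],[0,0,0,0,0,-1],[0,0,0,0,0,-1],[0,0,0,0,0,-1],[0,0,0,0,0,-1],[0,0,0,0,0,-1],[0,0,0,0,0,-1],[0,0,0,0,0,-1],[0,0,0,0,0,-1],[0,0,0,0,0,-1]]'
python3 -m pendant '[[0,0,0,0,0,-1],[0,0,0,0,0,-1],[0,0,0,0,0,-1],[0,0,0,0,0,-1],[0,0,0,0,0,-1],[0,0,0,0,0,-1],[0,0,0,0,0,-1],[0,0,0,0,0,-1],[0,0,0,0,0,-1],[0,0,0,0,0,-1],[0,0,0,0,0,0],[0,0,0,0,0,0]]'
python3 - <<'E'
from h import *
plan(.626,-.0133,.13,3.5);print(get_state()["q"].round(2))
b=get_image("side")[:,:,::-1]
cv2.imwrite("pics/c8.png",cv2.resize(b[170:250,220:300],(600,600),interpolation=cv2.INTER_CUBIC))
E
```

```text
time: 26.22
ee_pos: [0.6255, -0.0132, 0.3727]
eef_rot: [0.978, 0.207, -0.001, -0.001]
contact_force: [0.0, -0.3, -0.3]
width: 0.051
grasp_force: 0.0
time: 27.48
ee_pos: [0.6255, -0.0133, 0.3728]
eef_rot: [0.617, 0.787, -0.0, -0.001]
contact_force: [0.1, 0.1, 0.7]
width: 0.0513
grasp_force: 0.0
time: 28.98
ee_pos: [0.6256, -0.0133, 0.3734]
eef_rot: [-0.03, 1.0, 0.001, -0.001]
contact_force: [-1.6, -0.2, -0.6]
width: 0.0514
grasp_force: 0.0
t 28.98 grasp [ 0.6254 -0.0131  0.2184] yaw -176.57 F [-1.6 -0.2 -0.6] w 0.0514 gf 0.0
 shift [-0.02 -0.01  3.54] turn [ 0.01 -0.01 -0.01]
[-0.23  0.18  0.12  1.52  0.   -0.29]
```

View pics/c8.png

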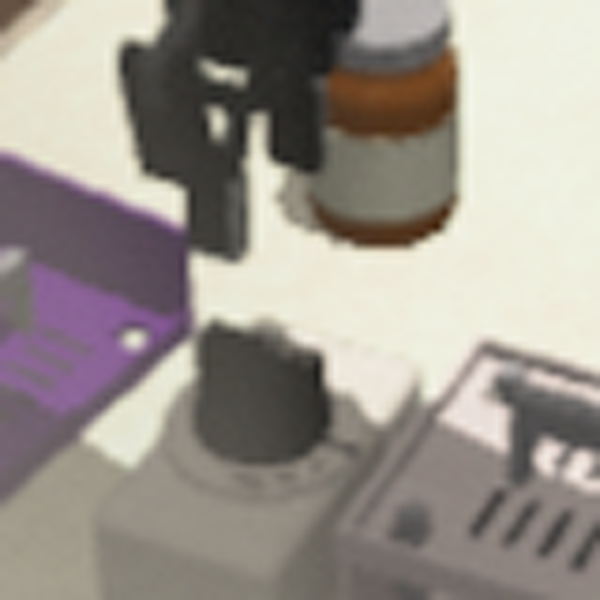

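The fingers are above the dial, the bar lies along the dryer's x, and both sides are clear. I'll lower, grip lightly and turn it.

```bash
python3 -m pendant '[[-0.02,0,0.6,0,0,0],[0,0,0.7,0,0,0],[0,0,0.7,0,0,0],[0,0,0.6,0,0,0],[0,0,0.5,0,0,0],[0,0,0.36,0,0,0],[0,0,0,0,0,0]]'
python3 -m pendant '[[0,0,0,0,0,0],[0,0,0,0,0,0],[0,0,0,0,0,0],[0,0,0,0,0,0],[0,0,0,0,0,0]]' -1 40
python3 -c "
from h import *
plan(.626,-.0133,.13,3.5);print(get_state()['q'].round(2))"
```

```text
time: 29.9
ee_pos: [0.6259, -0.0132, 0.2867]
eef_rot: [-0.031, 1.0, 0.001, -0.001]
contact_force: [0.5, -0.3, -0.8]
width: 0.0512
grasp_force: 0.0
time: 30.52
ee_pos: [0.6262, -0.012, 0.2885]
eef_rot: [-0.032, 0.999, 0.002, 0.0]
contact_force: [-0.4, 9.3, 4.1]
width: 0.0132
grasp_force: 41.4
t 30.52 grasp [ 0.6263 -0.0114  0.1335] yaw -176.32 F [-0.4  9.3  4.1] w 0.0132 gf 41.4
 shift [ 0.01 -0.05  0.14] turn [0.02 0.01 0.02]
[-0.23  0.19 -0.02  1.36  0.   -0.29]
```

```bash
python3 -m pendant '[[0,0.05,0,0,0,0],[0,0,0,0,0,0.5],[0,0,0,0,0,0.7],[0,0,0,0,0,0.7],[0,0,0,0,0,0.7],[0,0,0,0,0,0.7],[0,0,0,0,0,0.7],[0,0,0,0,0,0.7],[0,0,0,0,0,0.7],[0,0,0,0,0,0.6],[0,0,0,0,0,0],[0,0,0,0,0,0]]'
python3 -c "
from h import *
plan(.626,-.0133,.13,3.5-48.1);print(get_state()['ft_torque'])"
```

```text
time: 32.02
ee_pos: [0.6261, -0.0118, 0.2884]
eef_rot: [0.378, 0.926, 0.0, -0.0]
contact_force: [-3.4, 2.9, 5.0]
width: 0.0132
grasp_force: 41.7
t 32.02 grasp [ 0.6261 -0.0117  0.1334] yaw 135.61 F [-3.4  2.9  5. ] w 0.0132 gf 41.7
 shift [-0.04 -0.05  0.14] turn [ 0.   -0.    0.03]
[ 0.32998599  0.62560937 -0.0587954 ]
```

Turned 48°. Now I'll release, rise clear and check.

```bash
python3 -m pendant '[[0,0,0,0,0,0],[0,0,0,0,0,0],[0,0,0,0,0,0],[0,0,-0.4,0,0,0],[0,0,-0.7,0,0,0],[0,0,-0.7,0,0,0],[0,0,-0.7,0,0,0],[0,0,-0.7,0,0,0],[0,0,-0.7,0,0,0],[0,0,0,0,0,0]]' 0.2
python3 -m pendant '[[0.6,0.6,0,0,0,0],[0.6,0.6,0,0,0,0],[0.6,0.6,0,0,0,0],[0.6,0.6,0,0,0,0],[0.6,0.6,0,0,0,0],[0.6,0.6,0,0,0,0],[0,0,0,0,0,0]]'
python3 - <<'E'
from h import *
plan(.626,-.0133,.23,0)
b=get_image("side")[:,:,::-1];a=get_image("top")[:,:,::-1]
rs=lambda i,w,h:cv2.resize(i,(w,h),interpolation=cv2.INTER_CUBIC)
cv2.imwrite("pics/c9.png",np.hstack([rs(b[170:290,230:310+40],500,500),rs(a[180:300,205:275],292,500)]))
E
```

```text
time: 33.28
ee_pos: [0.6265, -0.0121, 0.3869]
eef_rot: [0.378, 0.926, 0.0, 0.001]
contact_force: [-0.4, -0.2, -1.0]
width: 0.0513
grasp_force: 0.0
time: 34.15
ee_pos: [0.6246, 0.1171, 0.385]
eef_rot: [0.377, 0.926, 0.0, -0.001]
contact_force: [0.8, 0.3, 0.5]
width: 0.0513
grasp_force: 0.0
t 34.15 grasp [0.6245 0.1172 0.23  ] yaw 135.72 F [0.8 0.3 0.5] w 0.0513 gf 0.0
 shift [-3.68 -3.69 -0.  ] turn [ 0.   -0.01 -5.53]
```

View pics/c9.png

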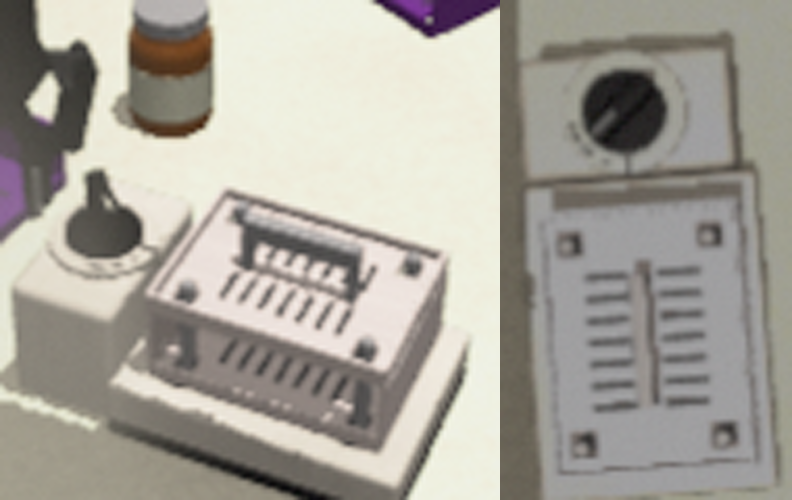

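Both trays are stacked flat, with all four posts through the holes. The pointer is about 48° clockwise from the off line, at the two-dot mark, and the gripper is clear of everything.

```bash
python3 -c "
from workcell import *
print(sign_off())"
```

```text
the job is handed in; nothing more can be done
None
```

I stacked both trays flat on the dryer over the four posts, set the dial to the two-dot mark and handed the job in at about 34 s of the 72 s; the last pictures confirm this, but sign-off returned no verdict.

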